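# Seat the putter's weight plugs and hold the inspection mirror on the lock indicator

### The job

Press both weight plugs in the sole of the clamped putter head down until their flanges are fully home. Then take the grip bar on top of the sprung inspection mirror and turn it until the brass lock indicator on the end of the putter head appears to the bench camera in the middle of the mirror, and finish while holding the mirror still at that angle (it springs back if let go). Leave the oil can, the jar and the screwdriver where they are.

Things in the scene. Friction and masses are not known exactly. Their poses are not given: they have to be found in the camera images.
- vise: Dark green bench vise, fixed to the bench, its jaws (136 mm high) holding a dark steel mallet putter head sole up. Head 64 x 120 x 42 mm (x, y, z), its rounded back reaching 67 mm to +x, a shaft stub slanting down at its +y end; flat sole 160 mm above the bench. Origin: on the bench under the middle of the head; y along its 120 mm length, z up. The vise handle sticks out 135 mm to -x.
- plug_near (a joint): Depth (m) of the weight plug nearer the indicator: 0 = flange 8 mm above the sole, 0.008 = fully home, flange flat on the sole. Starts somewhere from 0 to 0.004; slides straight down against about 7 N of friction and stays where it is left.
- plug_far (a joint): The same for the other plug, the one farther from the indicator.
- plug_near_top (a point): Centre of the top face of the first plug, a steel flange 26 mm across and 4 mm thick; 30 mm to -y of the head's centre; 164 mm above the bench when home. The closed fingertips can press it all the way, as the home flange still stands 4 mm above the sole.
- plug_far_top (a point): Centre of the top face of the other plug, the same, 30 mm to +y of the head's centre.
- indicator (a point): Brass lock indicator: an upright brass rib 12 mm wide, 22 mm tall, standing 5 mm out of the -y end of the putter head; this point is the middle of its outer face, 145 mm above the bench.
- station: Inspection station, fixed to the bench: an aluminium rail 300 x 75 x 12 mm with the swivel mirror on a post at one end and the black bench camera at the other. Origin: on the bench under the mirror's vertical turning axis; x runs along the rail from the mirror to the camera; z up.
- lens (a point): Front of the bench camera's lens, 196 mm along the rail from the mirror axis and 145 mm above the bench. The camera is fixed and looks straight at the middle of the mirror.
- mirror (a joint): Angle (rad) of the mirror about its vertical axis, from 0 (rest, against its stop) to 1.3, growing anticlockwise seen from above. The outward normal of the reflecting face lies 0.20 rad + this value anticlockwise from the station's x axis. A spring turns it back to 0: about 0.02 N m at rest, 0.06 N m more per radian.
- mirror_face (a point): Middle of the mirror's reflecting face, on the turning axis, 145 mm above the bench. Upright flat mirror 70 x 60 mm in a black frame 78 x 68 mm; its x axis is the outward normal. The indicator appears in the middle when this normal halves, seen from above, the angle between the directions to the lens and to the indicator.
- grip_bar (a point): Centre of the black grip bar on top of the mirror, on the turning axis, 209 mm above the bench: 12 mm thick (along the mirror's normal), 44 mm long (along the mirror's width), 36 mm tall, its top at 227 mm, its underside 14 mm above the mirror frame. Turns with the mirror; x axis along the mirror's normal, z up.
- sight (a point): The mirror's sight pointer: a slim brass needle reaching 85 mm out from the post, 74 mm above the bench below the mirror, geared to turn twice as far as the mirror, so that it always points where the bench camera looks by way of the mirror. This point is at the middle of the mirror, above the needle's pivot; its x axis runs along the needle, which is the reflected line of sight.
- oil_can: Bystander: steel squirt oil can, 72 mm across, 140 mm high. Origin under its centre.
- jar: Bystander: jar 60 mm across, 85 mm high. Origin under its centre.
- driver: Bystander: screwdriver lying on the bench along its x axis, handle to -x.

How it is judged:
By the outcome, as a careful person would: the job done as asked, in the order asked, and still so for the second after the job is handed in, while the arm keeps its last pose, push and grip.
It also fails if it takes over 48 s, if anything falls off the work surface, if the arm or the gripper's body presses on something with over 40 N, if the wrist force passes 120 N, or if a joint passes its speed limit or range.

### The arm

A 7-joint arm with a two-finger parallel gripper is mounted at the origin on the work surface. World frame = base frame: x ahead of the robot, y to its left, z up, the work surface at z = 0. Lengths are in m, angles in rad, forces in N, time in s.
With the tool pointing down it reaches from about 0.425 to 0.825 m from the base axis. Payload 3.6 kg.
Tool frame: the origin (TCP) lies midway between the tips of the shut fingers; the grasp point (between the pads) lies r.grip_depth behind it (r.grip_depth is the distance from the TCP to the grasp point, in m); z points along the fingers, y is the line along which they close (so a half turn about z gives the same grasp; the last joint's range is limited). The gripper opens to 93 mm and grips with 3 to 60 N. Pads are 15 mm wide; open, the fingers measure 128 mm over their backs; the gripper's body (75 mm by 188 mm) begins 65 mm behind the grasp point.
Start: joints at [-1.272, 0.615, -0.013, 1.423, 0.008, 1.103, -0.04], TCP at [0.207, 0.616, 0.219] pointing down, gripper open.
Joint ranges: [-3.12, 3.12], [-0.3, 2.06], [-1.34, 1.32], [0.26, 2.42], [-1.36, 4.5], [0.01, 1.98], [-2.84, 2.84]. Speed limits (rad/s): [2.79, 2.79, 3.14, 3.14, 3.14, 3.14, 3.14].

### API

Orientations are given as a unit quaternion [w, x, y, z].
In Python, from rig import sensors, vision, close_job, r gives the robot as it stands. The module is installed in compiled form; this text tells all that it offers.
- The arm moves only by the tool drive_tool, never from a script. Its arguments are lists of equal length, an entry for each row: "offset": the shift along the tool's x, y, z in units of 0.5 m (1.0 is 0.5 m), a list of three; "angular": the turn, a rotation vector about the tool's x, y, z in units of 30 degrees (1.0 is 30 degrees), a list of three; "gripper": the opening, from 0 (shut) to 1 (fully open). A call has 1 to 5 rows; each row is the pose to reach, as a shift and turn from the pose commanded when the call began, along the tool's axes at that moment; what a row does not reach only later rows make up. A row lasts 1/8 s, in which the tool goes at most 62.5 mm and 10.7 degrees, less where a joint would pass 70% of its speed; a pose out of reach is approached as far as the arm can. A call with a number of a shift or a turn outside -1 to 1 is refused whole. A call with a gripper value outside its range is refused whole. The fingers move at their own pace and stop on an object; "newtons" is the grip in N (left out, the last holds). Time passes only in rows, so rows that repeat a pose let the fingers close. It gives the time, the measured TCP pose, the force, the opening and the grip force at its end, in the units of the state.
- sensors.observe(): the state, without advancing time (a new reading comes with each control period).
- vision.read_camera(name): name is "scene" or "top" or "wrist"; returns (picture, depth): 400x640x3 uint8, blue, green, red; 400x640 float32, m along the optical axis (not along the pixel's ray), 0 where there is no reading.
- vision.camera_info(name): a dict with "camera_matrix" (3x3 intrinsics, pixels), "k1" (the pictures are not rectified: a ray, as slopes to the right and down, at radius r is drawn at 1 + k1 r^2 times it, then the intrinsics apply), "R" (3x3) and "t" (3): a world point X has camera coordinates R X + t; the wrist camera has in their place "T_tool_cam" (4x4, takes a point from camera to tool coordinates, whose origin is the TCP and whose axes are the flange's). Camera axes: x right, y down, z forward; pixel columns grow to the right and rows downward; lengths in m; the calibration is good to about 2 mm. A picture is of the moment at which its call begins: read the wrist's pose just before it. camera_info takes no time and is no camera call.
- close_job(): hands the job in; it is judged then, once.
Trained networks look in the newest picture that a camera, given by its name, has taken for a name from the list of things; names that differ only in an ending like _2 or _b are one class to them, and where a whole thing is asked for, a point or a joint stands for the part that bears it (a point fixed in the world has none). Each returns a list of dicts, best first, with "confidence" (0 to 1); they miss things now and then, are a little off and sometimes report something else, mostly with a low value. They report only what shows in the picture. A call takes as long as a camera call.
- vision.silhouettes(name, camera): "mask" (400x640 bool, what is visible of it).
- vision.tip_of(name, camera): "at" ([x, y, z] in m, in world coordinates, good to about 4 mm: a listed point, or the origin of a listed thing).
The state is a dict: "t": time; "joint_pos": joint angles; "qd": joint speeds; "effort": joint torques, N m; "tcp_pos": TCP position; "orientation": TCP orientation; "force": force on the tool from outside, world axes, zero at the start; "ft_torque": the same for the moment, N m; "grip_width": finger opening in m; "finger_force": force on a finger pad.
Only numpy, scipy, OpenCV 4.12 (cv2) and the standard library are available. Lean on these libraries where they do the work, as an engineer would, in place of code of your own. Each camera call takes 0.05 s, during which the arm holds its last target. There are 200 camera calls.

## Working session

There is one attempt and no reset: what is moved stays moved. The work goes in short steps, Python scripts to look and compute and a tool call to move; the robot and the scene stay as the last step left them, time stands still between calls to the robot, and variables do not carry over. Pictures are saved under pics/ and viewed, at most 10 in all, crops included, and the job is handed in when it is done.

Besides the shell and the picture viewer there is one more tool, called after "Call:" as name(argument=value, ...), one argument or row to a line, values as JSON. drive_tool: Moves the arm, as the interface text tells. Shifts and turns lie within -1 to 1; 1 stands for 0.5 m of shift or 30 degrees of turn. Its arguments: {"type":"object","properties":{"offset":{"type":"array"},"angular":{"type":"array"},"gripper":{"type":"array"},"newtons":{"type":"number"}},"required":["offset","angular","gripper"]}

```bash
mkdir -p pics
python3 - <<'E'
from rig import sensors, vision, r
import cv2,numpy as np
s=sensors.observe(); print({k:np.round(v,3).tolist() for k,v in s.items()}, r.grip_depth)
ims=[]
for c in ("scene","top"):
    p,d=vision.read_camera(c); ims.append(p)
    for n in ("vise","plug_near_top","plug_far_top","indicator","station","lens","mirror_face","grip_bar","sight","oil_can","jar","driver"):
        o=vision.tip_of(n,c)
        print(c,n,[(np.round(q["at"],4).tolist(),round(q["confidence"],2)) for q in o[:2]])
cv2.imwrite("pics/a.png",ims[0]); cv2.imwrite("pics/b.png",ims[1])
print(sensors.observe()["t"])
E
```

```text
{'t': 0.0, 'joint_pos': [-1.273, 0.616, -0.013, 1.425, 0.008, 1.103, -0.04], 'qd': [0.001, 0.001, 0.002, -0.0, -0.001, -0.0, -0.001], 'effort': [0.0, -45.894, 0.21, -16.574, -0.061, 0.021, 0.0], 'tcp_pos': [0.207, 0.615, 0.217], 'orientation': [-0.0, 0.162, 0.987, -0.001], 'force': [0.887, 0.061, 0.473], 'ft_torque': [0.056, -0.031, 0.006], 'finger_force': 0.0, 'grip_width': 0.093} 0.0188
scene vise [([0.5181, 0.1574, -0.0022], 0.7), ([0.5088, 0.0934, 0.1479], 0.29)]
scene plug_near_top [([0.514, 0.1278, 0.1702], 0.44)]
scene plug_far_top [([0.5188, 0.1891, 0.17], 0.61)]
scene indicator [([0.5107, 0.0933, 0.1467], 0.76)]
scene station [([0.4728, -0.4202, -0.0018], 0.73), ([0.4906, -0.1816, 0.0009], 0.71)]
scene lens [([0.6821, -0.2155, 0.1462], 0.72), ([0.7421, 0.1697, 0.0022], 0.69)]
scene mirror_face [([0.4926, -0.1792, 0.1469], 0.7)]
scene grip_bar [([0.4915, -0.1761, 0.2136], 0.86)]
scene sight []
scene oil_can [([0.6437, 0.4307, 0.0017], 0.83)]
scene jar [([0.7437, 0.1691, 0.0043], 0.62)]
scene driver [([0.4743, -0.4186, -0.0011], 0.69)]
top vise [([0.5128, 0.1565, 0.0024], 0.93)]
top plug_near_top [([0.511, 0.1262, 0.1692], 0.52)]
top plug_far_top [([0.5156, 0.1895, 0.1666], 0.4)]
top indicator [([0.5156, 0.0981, 0.1473], 0.57)]
top station [([0.4926, -0.1774, 0.0005], 0.85), ([0.687, -0.2122, 0.1443], 0.58)]
top lens [([0.6869, -0.2103, 0.1466], 0.57), ([0.492, -0.1787, 0.1445], 0.34)]
top mirror_face [([0.4924, -0.1807, 0.1479], 0.65)]
top grip_bar [([0.4874, -0.1747, 0.208], 0.65), ([0.513, 0.1581, -0.0012], 0.62)]
top sight [([0.4952, -0.1769, 0.1455], 0.57), ([0.5149, 0.0966, 0.1475], 0.52)]
top oil_can [([0.6483, 0.4267, 0.0009], 0.72), ([0.7414, 0.1642, -0.0007], 0.44)]
top jar [([0.7411, 0.1639, 0.0015], 0.65)]
top driver []
1.3
```

View pics/a.png

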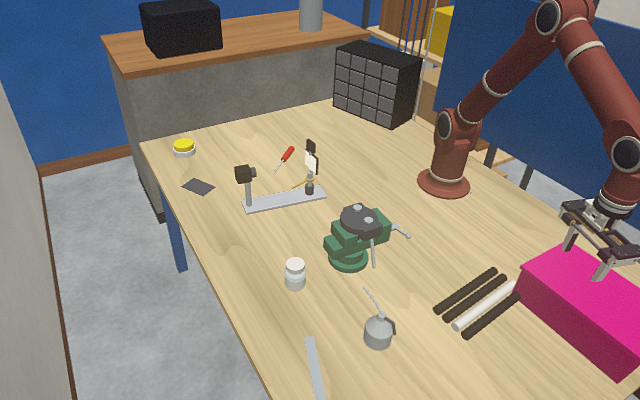

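View pics/b.png

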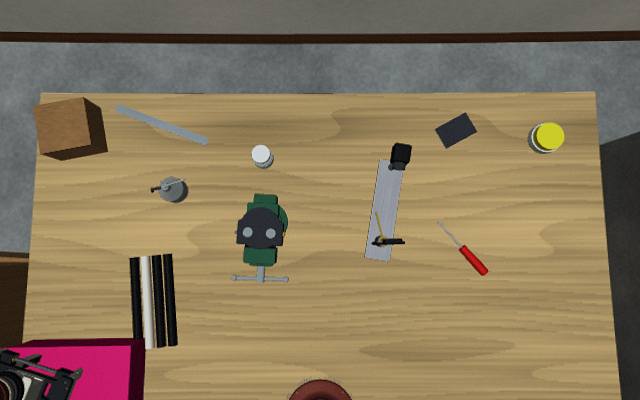

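The scene view shows the mirror station near (310,180) and the vise head with its two plugs near (360,215). In the top view the head is near (260,230), the mirror near (385,240) and the jar, can and screwdriver all stand clear. The network points agree with the heights given. I'll lift first, then travel toward the head.

Call:
drive_tool(
  offset=[
    [0, 0, -0.12],
    [-0.09, -0.07, -0.16],
    [-0.18, -0.15, -0.16],
    [-0.27, -0.22, -0.16],
    [-0.36, -0.3, -0.16],
  ],
  angular=[
    [0, 0, 0],
    [0, 0, 0.3],
    [0, 0, 0.6],
    [0, 0, 0.9],
    [0, 0, 1],
  ],
  gripper=[0, 0, 0, 0, 0],
  newtons=20,
)

```text
t: 1.92
tcp_pos: [0.3311, 0.4149, 0.299]
orientation: [0.0, 0.413, 0.911, 0.001]
force: [1.7, 0.2, -0.1]
grip_width: 0.0475
finger_force: 0.0
```

```bash
cat > h.py <<'E'
from rig import sensors, vision, r
import numpy as np
from scipy.spatial.transform import Rotation as Ro
def pose(s=None):
    s=s or sensors.observe(); q=np.array(s["orientation"]); return np.array(s["tcp_pos"]),Ro.from_quat(q[[1,2,3,0]])
def go(target,ya):
    """units needed: tcp target (world), tool y at world angle ya, tool z down"""
    p,R=pose(); y=np.array([np.cos(ya),np.sin(ya),0]); z=np.array([0,0,-1.]); x=np.cross(y,z)
    T=Ro.from_matrix(np.c_[x,y,z])
    Rm=R.as_matrix()
    print("tcp",p.round(4),"yaw_y",round(float(np.arctan2(Rm[1,1],Rm[0,1])),4),"tilt",Rm[:,2].round(4))
    print("offset",(R.inv().apply(np.array(target)-p)/.5).round(3),"ang",((R.inv()*T).as_rotvec()/np.radians(30)).round(3))
E
python3 -c "
from h import *
go([.512,.127,.30],.028); print(sensors.observe()['t'])"
```

```text
tcp [0.3311 0.4149 0.299 ] yaw_y 0.7203 tilt [ 8.e-04  7.e-04 -1.e+00]
offset [-0.672 -0.108 -0.002] ang [ 2.000e-03 -1.000e-03  1.322e+00]
1.925
```

Call:
drive_tool(
  offset=[
    [-0.12, -0.02, 0],
    [-0.24, -0.04, 0],
    [-0.36, -0.06, 0],
    [-0.48, -0.08, 0],
    [-0.6, -0.1, 0],
  ],
  angular=[
    [0, 0, 0.3],
    [0, 0, 0.6],
    [0, 0, 0.9],
    [0, 0, 1],
    [0, 0, 1],
  ],
  gripper=[0, 0, 0, 0, 0],
)

```text
t: 2.55
tcp_pos: [0.4918, 0.1569, 0.299]
orientation: [0.0, 0.633, 0.774, 0.001]
force: [0.7, 0.5, 0.3]
grip_width: 0.001
finger_force: 0.0
```

```bash
cat > look.py <<'E'
from h import *
import sys,cv2
go([.512,.127,.30],.028)
p,R=pose(); im,d=vision.read_camera("wrist"); cv2.imwrite("pics/"+sys.argv[1],im)
T=np.array(vision.camera_info("wrist")["T_tool_cam"]); print(T.round(3)[:3])
for n in sys.argv[2:]:
    o=vision.tip_of(n,"wrist"); print(n,[(np.round(q["at"],4).tolist(),round(q["confidence"],2)) for q in o[:2]])
print(sensors.observe()["t"])
E
python3 look.py w1.png plug_near_top plug_far_top indicator mirror_face grip_bar lens
```

```text
tcp [0.4918 0.1569 0.299 ] yaw_y 0.1993 tilt [ 9.e-04  6.e-04 -1.e+00]
offset [-0.067  0.028 -0.002] ang [ 0.002 -0.001  0.327]
[[ 0.    -0.958 -0.286  0.079]
 [ 1.     0.    -0.001 -0.002]
 [ 0.001 -0.286  0.958 -0.166]]
plug_near_top [([0.5135, 0.126, 0.17], 0.97)]
plug_far_top [([0.5167, 0.1867, 0.1667], 0.67)]
indicator [([0.5106, 0.0886, 0.1449], 0.7)]
mirror_face []
grip_bar []
lens []
2.9
```

View pics/w1.png

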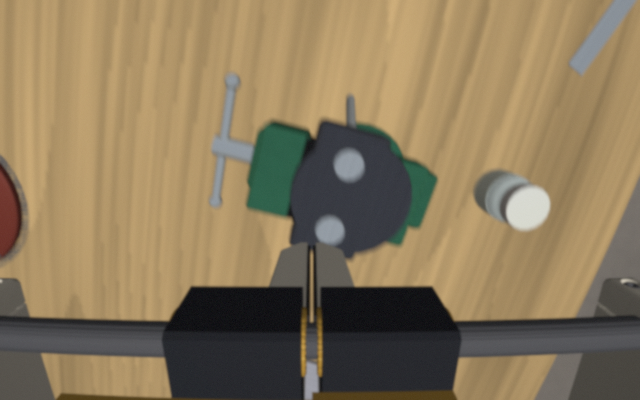

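The wrist picture shows the far plug at (349,165) and the near plug at (330,231), matching the networks. Next I'll move over the near plug.

Call:
drive_tool(
  offset=[
    [-0.067, 0.028, 0],
    [-0.067, 0.029, 0.1],
    [-0.067, 0.029, 0.2],
    [-0.067, 0.029, 0.22],
    [-0.067, 0.029, 0.22],
  ],
  angular=[
    [0, 0, 0.3],
    [0, 0, 0.33],
    [0, 0, 0.33],
    [0, 0, 0.33],
    [0, 0, 0.33],
  ],
  gripper=[0, 0, 0, 0, 0],
)

```text
t: 3.52
tcp_pos: [0.512, 0.1294, 0.1892]
orientation: [0.0, 0.697, 0.717, 0.0]
force: [0.0, -0.3, 0.0]
grip_width: 0.0007
finger_force: 0.0
```

```bash
python3 -c "
from h import *
go([.513,.1265,.162],.028)"
```

```text
tcp [0.512  0.1294 0.1892] yaw_y 0.028 tilt [ 3.e-04  3.e-04 -1.e+00]
offset [-0.006  0.002  0.054] ang [ 0.001 -0.001 -0.   ]
```

Call:
drive_tool(
  offset=[
    [-0.006, 0.002, 0.02],
    [-0.006, 0.002, 0.035],
    [-0.006, 0.002, 0.045],
    [-0.006, 0.002, 0.05],
    [-0.006, 0.002, 0.05],
  ],
  angular=[
    [0, 0, 0],
    [0, 0, 0],
    [0, 0, 0],
    [0, 0, 0],
    [0, 0, 0],
  ],
  gripper=[0, 0, 0, 0, 0],
)

```text
t: 4.15
tcp_pos: [0.5137, 0.1251, 0.1647]
orientation: [0.001, 0.698, 0.716, 0.001]
force: [-1.0, -0.7, 5.0]
grip_width: 0.0005
finger_force: 2.5
```

Call:
drive_tool(
  offset=[
    [0, 0, 0.004],
    [0, 0, 0.008],
    [0, 0, 0.008],
  ],
  angular=[
    [0, 0, 0],
    [0, 0, 0],
    [0, 0, 0],
  ],
  gripper=[0, 0, 0],
)

```text
t: 4.53
tcp_pos: [0.5137, 0.1252, 0.1641]
orientation: [0.0, 0.698, 0.716, 0.002]
force: [-7.8, -1.0, 25.6]
grip_width: 0.0003
finger_force: 12.9
```

Call:
drive_tool(
  offset=[
    [0, 0, -0.05],
    [-0.06, 0, -0.05],
    [-0.128, 0.008, -0.05],
    [-0.128, 0.008, -0.05],
  ],
  angular=[
    [0, 0, 0],
    [0, 0, 0],
    [0, 0, 0],
    [0, 0, 0],
  ],
  gripper=[0, 0, 0, 0],
)

```text
t: 5.03
tcp_pos: [0.5189, 0.0581, 0.1849]
orientation: [0.001, 0.7, 0.714, -0.0]
force: [0.3, 0.5, 0.6]
grip_width: 0.0004
finger_force: 0.0
```

```bash
python3 -c "
from h import *
go([.517,.1885,.1625],.028)"
```

```text
tcp [0.5189 0.0581 0.1849] yaw_y 0.02 tilt [ 8.0e-04 -1.7e-03 -1.0e+00]
offset [0.261 0.001 0.044] ang [ 0.001  0.003 -0.015]
```

Call:
drive_tool(
  offset=[
    [0.1, 0, 0],
    [0.2, 0, 0],
    [0.261, 0.001, 0],
    [0.261, 0.001, 0],
    [0.261, 0.001, 0.015],
  ],
  angular=[
    [0, 0, 0],
    [0, 0, 0],
    [0, 0, 0],
    [0, 0, 0],
    [0, 0, 0],
  ],
  gripper=[0, 0, 0, 0, 0],
)

```text
t: 5.65
tcp_pos: [0.5159, 0.1912, 0.1772]
orientation: [0.001, 0.698, 0.716, 0.0]
force: [0.8, -0.5, -0.7]
grip_width: 0.0005
finger_force: 0.0
```

```bash
python3 -c "
from h import *
go([.517,.1885,.1625],.028)"
```

```text
tcp [0.5159 0.1912 0.1772] yaw_y 0.0255 tilt [ 9.e-04 -5.e-04 -1.e+00]
offset [-0.005  0.002  0.029] ang [ 0.002  0.001 -0.005]
```

Call:
drive_tool(
  offset=[
    [-0.003, 0.002, 0.01],
    [-0.003, 0.002, 0.02],
    [-0.003, 0.002, 0.027],
    [-0.003, 0.002, 0.031],
    [-0.003, 0.002, 0.033],
  ],
  angular=[
    [0, 0, 0],
    [0, 0, 0],
    [0, 0, 0],
    [0, 0, 0],
    [0, 0, 0],
  ],
  gripper=[0, 0, 0, 0, 0],
)

```text
t: 6.28
tcp_pos: [0.517, 0.1885, 0.1642]
orientation: [-0.0, 0.699, 0.715, 0.0]
force: [-6.3, -2.4, 24.5]
grip_width: 0.0007
finger_force: 12.6
```

Call:
drive_tool(
  offset=[
    [0, 0, -0.1],
    [0, 0, -0.2],
    [-0.1, 0, -0.3],
    [-0.2, -0.02, -0.36],
    [-0.27, -0.02, -0.36],
  ],
  angular=[
    [0, 0, 0],
    [0, 0, 0],
    [0, 0, 0],
    [0, 0, 0],
    [0, 0, 0],
  ],
  gripper=[0, 0, 0, 0.8, 0.8],
)

```text
t: 6.9
tcp_pos: [0.5111, 0.0517, 0.3436]
orientation: [0.002, 0.699, 0.715, 0.002]
force: [0.6, -0.2, -0.8]
grip_width: 0.0159
finger_force: 0.0
```

```bash
python3 look.py w2.png plug_near_top plug_far_top indicator mirror_face grip_bar; python3 -c "
from h import *
go([.492,-.14,.34],.028)"
```

```text
tcp [0.5111 0.0517 0.3436] yaw_y 0.0225 tilt [ 6.3e-03  6.0e-04 -1.0e+00]
offset [0.15  0.005 0.087] ang [ 0.012 -0.001 -0.01 ]
[[ 0.    -0.958 -0.286  0.079]
 [ 1.     0.    -0.001 -0.002]
 [ 0.001 -0.286  0.958 -0.166]]
plug_near_top [([0.5135, 0.1285, 0.1638], 0.61)]
plug_far_top [([0.5136, 0.1863, 0.1629], 0.81)]
indicator [([0.5097, 0.0904, 0.1438], 0.78), ([0.5168, 0.1593, 0.0037], 0.34)]
mirror_face [([0.4921, -0.1801, 0.145], 0.76)]
grip_bar []
7.2
tcp [0.51   0.0568 0.3399] yaw_y 0.028 tilt [-1.6e-03  8.0e-04 -1.0e+00]
offset [-0.392 -0.047 -0.001] ang [-0.003 -0.002 -0.   ]
```

View pics/w2.png

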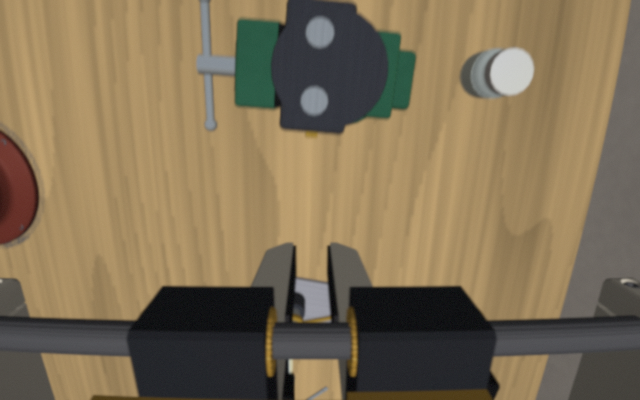

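Both plugs show at the home height: far at (320,32) and near at (314,100), with the brass rib at (312,133). Next I'll go to the mirror.

Call:
drive_tool(
  offset=[
    [-0.12, -0.015, 0],
    [-0.24, -0.03, 0],
    [-0.35, -0.047, 0],
    [-0.35, -0.047, 0],
  ],
  angular=[
    [0, 0, 0],
    [0, 0, 0],
    [0, 0, 0],
    [0, 0, 0],
  ],
  gripper=[0.8, 0.8, 0.8, 0.8],
)

```text
t: 7.7
tcp_pos: [0.4902, -0.1244, 0.3405]
orientation: [0.0, 0.701, 0.714, -0.001]
force: [-0.6, 0.2, 0.0]
grip_width: 0.0742
finger_force: 0.0
```

```bash
python3 look.py w3.png mirror_face grip_bar lens sight station; python3 -c "
from h import *
go([.492,-.178,.26],.028)"
```

```text
tcp [ 0.4902 -0.1244  0.3405] yaw_y 0.0182 tilt [-0.001  -0.0023 -1.    ]
offset [0.502 0.053 0.08 ] ang [-0.002  0.004 -0.019]
[[ 0.    -0.958 -0.286  0.079]
 [ 1.     0.    -0.001 -0.002]
 [ 0.001 -0.286  0.958 -0.166]]
mirror_face [([0.49, -0.1773, 0.1427], 0.73)]
grip_bar [([0.4888, -0.1771, 0.2119], 0.63)]
lens [([0.6796, -0.2117, 0.1434], 0.89)]
sight []
station [([0.4964, -0.1765, 0.0045], 0.57)]
8.0
tcp [ 0.4919 -0.118   0.3403] yaw_y 0.0304 tilt [-7.e-04  8.e-04 -1.e+00]
offset [-0.12  -0.003  0.16 ] ang [-0.001 -0.002  0.005]
```

View pics/w3.png

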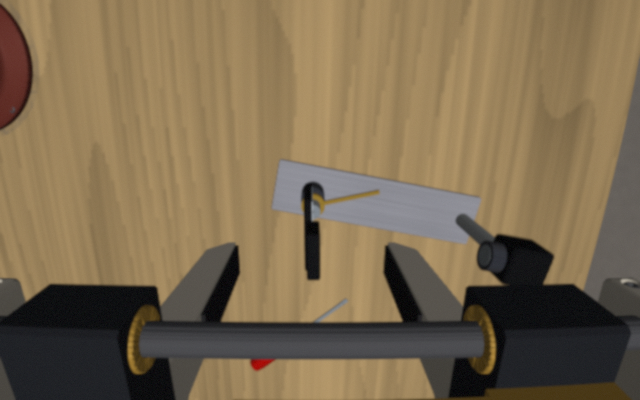

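```bash
cat > bp.py <<'E'
from h import *
import cv2
def shot(name):
    p,R=pose(); im,d=vision.read_camera("wrist"); cv2.imwrite("pics/"+name,im); return p,R,im
def back(p,R,uv,z):
    c=vision.camera_info("wrist"); T=np.array(c["T_tool_cam"])
    n=cv2.undistortPoints(np.float64(uv).reshape(-1,1,2),np.array(c["camera_matrix"]),np.array([c["k1"],0,0,0,0.]))[:,0]
    o=p+R.apply(T[:3,3]); v=R.apply(np.c_[n,np.ones(len(n))]@T[:3,:3].T)
    return o+v*((z-o[2])/v[:,2])[:,None]
def big(m):
    n,l,st,_=cv2.connectedComponentsWithStats(m.astype(np.uint8)); i=1+st[1:,4].argmax()
    return np.argwhere(l==i)[:,::-1].astype(float)
E
python3 - <<'E'
from bp import *
p,R,im=shot("w4.png"); print(p)
b,g,rr=[im[...,i].astype(int) for i in range(3)]
roi=np.zeros(b.shape,bool); roi[140:242,265:490]=1
rail=big(roi&(b>rr-3)&(b>120))
P=back(p,R,rail,.012)[:,:2]
q=cv2.minAreaRect(P.astype(np.float32)*1000); print("rail",len(rail),q)
c=cv2.boxPoints(q); e=max([c[1]-c[0],c[2]-c[1]],key=np.linalg.norm); print("yaw",np.arctan(e[1]/e[0]))
gold=big(roi&(rr>b+70)&(rr>130)&(np.hypot(*np.meshgrid(np.arange(640)-312,np.arange(400)-195))>16)&(np.meshgrid(np.arange(640),np.arange(400))[0]<390)&(np.meshgrid(np.arange(640),np.arange(400))[0]>320))
G=back(p,R,gold,.074)[:,:2]; vx,vy,x,y=cv2.fitLine(G.astype(np.float32),2,0,.01,.01).ravel()
print("needle",len(G),np.arctan(vy/vx),x,y,np.ptp(G,0))
for n in("mirror_face","grip_bar","lens"):
    print(n,[(np.round(k["at"],4),k["confidence"]) for k in vision.tip_of(n,"wrist")[:1]])
o=vision.silhouettes("grip_bar","wrist")
for k in o[:2]: print(k["confidence"],cv2.boundingRect(k["mask"].astype(np.uint8)))
E
```

```text
[ 0.49190725 -0.11795976  0.34025481]
rail 8064 ((582.7656860351562, -197.8960723876953), (79.1082992553711, 294.7649230957031), 80.23654174804688)
yaw -0.17040455
needle 153 0.9682501 0.5146639 -0.21249005 [0.01779167 0.01842541]
mirror_face []
grip_bar [(array([ 0.4917, -0.1757,  0.2124]), 0.58)]
lens [(array([ 0.6819, -0.2113,  0.1436]), 0.89)]
0.77 (300, 189, 19, 99)
```

Call:
drive_tool(
  offset=[
    [-0.1, 0, 0],
    [-0.118, -0.003, 0],
    [-0.118, -0.003, 0.1],
    [-0.118, -0.003, 0.15],
    [-0.118, -0.003, 0.15],
  ],
  angular=[
    [0, 0, 0],
    [0, 0, 0],
    [0, 0, 0],
    [0, 0, 0],
    [0, 0, 0],
  ],
  gripper=[0.6, 0.6, 0.6, 0.6, 0.6],
)

```text
t: 8.88
tcp_pos: [0.4903, -0.1781, 0.2641]
orientation: [-0.002, 0.698, 0.716, -0.001]
force: [-0.9, 0.4, 0.5]
grip_width: 0.0556
finger_force: 0.0
```

Run:
```python
from bp import *
go([.4917,-.177,.193],.030)
p,R,im=shot("w5.png")
for n in("grip_bar","lens"):
    print(n,[(np.round(k["at"],4),k["confidence"]) for k in vision.tip_of(n,"wrist")[:1]])
go([.4917,-.177,.193],.030)
```

```text
tcp [ 0.4903 -0.1781  0.2641] yaw_y 0.0266 tilt [-0.0043  0.0019 -1.    ]
offset [0.002 0.003 0.142] ang [-0.008 -0.004 -0.006]
grip_bar [(array([ 0.4897, -0.1761,  0.2112]), 0.73)]
lens [(array([ 0.6816, -0.2137,  0.1463]), 0.84)]
tcp [ 0.4923 -0.1795  0.267 ] yaw_y 0.0264 tilt [ 2.6e-03 -8.0e-04 -1.0e+00]
offset [ 0.005 -0.001  0.148] ang [ 0.005  0.002 -0.007]
```

View pics/w5.png

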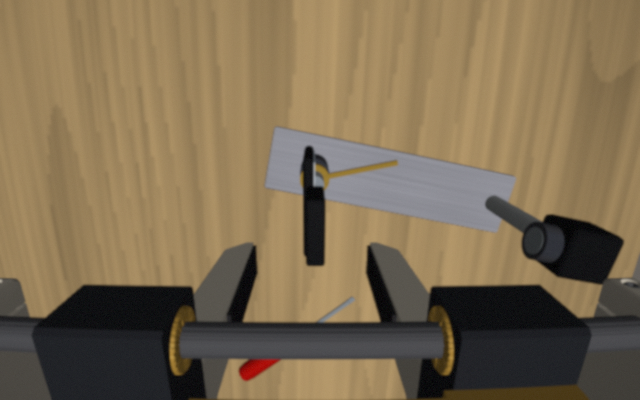

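The bar, at (315,225), lies midway between the fingers, so I'll descend and grip.

Call:
drive_tool(
  offset=[
    [0.003, 0, 0.1],
    [0.003, 0, 0.147],
    [0.003, 0, 0.147],
    [0.003, 0, 0.147],
  ],
  angular=[
    [0, 0, 0],
    [0, 0, 0],
    [0, 0, 0],
    [0, 0, 0],
  ],
  gripper=[0.6, 0.6, 0.6, 0.6],
)

```text
t: 9.52
tcp_pos: [0.4926, -0.1785, 0.194]
orientation: [0.002, 0.698, 0.716, 0.001]
force: [-0.7, -0.1, 1.2]
grip_width: 0.056
finger_force: 0.0
```

Call:
drive_tool(
  offset=[
    [0, 0, 0],
    [0, 0, 0],
    [0, 0, 0],
    [0, 0, 0],
    [0, 0, 0],
  ],
  angular=[
    [0, 0, 0],
    [0, 0, 0],
    [0, 0, 0],
    [0, 0, 0],
    [0, 0, 0],
  ],
  gripper=[0.3, 0, 0, 0, 0],
  newtons=30,
)

```text
t: 10.15
tcp_pos: [0.4923, -0.1778, 0.1922]
orientation: [0.001, 0.698, 0.716, 0.001]
force: [0.7, -0.2, 3.5]
grip_width: 0.0121
finger_force: 30.0
```

Run:
```python
from bp import *
print(sensors.observe())
go([.4917,-.177,.193],.664)
```

```text
{'t': 10.15, 'joint_pos': array([-0.02159788,  0.48322372,  0.48508776,  1.83589695, -0.28336971,
        0.88882045,  0.62237614]), 'qd': array([-0.00058086,  0.00291849,  0.00095035, -0.0051802 ,  0.01583721,
        0.01256351, -0.00015508]), 'effort': array([ 1.03754528e+00, -3.70610368e+01,  4.80746537e+00, -1.33746734e+01,
       -7.23748980e-02,  4.06863168e-01, -1.62558176e-02]), 'tcp_pos': array([ 0.49233567, -0.17781325,  0.19221847]), 'orientation': array([9.72613608e-04, 6.97766823e-01, 7.16324071e-01, 5.83250804e-04]), 'force': array([ 0.66084037, -0.23054614,  3.50546319]), 'ft_torque': array([-0.30290809,  0.18368822,  0.07155547]), 'finger_force': 30.004384600615595, 'grip_width': 0.012055419916465481}
tcp [ 0.4923 -0.1778  0.1922] yaw_y 0.0262 tilt [ 2.2e-03 -5.0e-04 -1.0e+00]
offset [ 0.002 -0.001 -0.002] ang [ 0.004  0.002 -1.218]
```

Call:
drive_tool(
  offset=[
    [0, 0, 0],
    [0, 0, 0],
    [0, 0, 0],
    [0, 0, 0],
    [0, 0, 0],
  ],
  angular=[
    [0, 0, -0.2],
    [0, 0, -0.4],
    [0, 0, -0.6],
    [0, 0, -0.8],
    [0, 0, -0.8],
  ],
  gripper=[0, 0, 0, 0, 0],
)

```text
t: 10.78
tcp_pos: [0.4918, -0.178, 0.1922]
orientation: [0.0, 0.534, 0.845, 0.0]
force: [1.6, 0.4, -0.7]
grip_width: 0.0118
finger_force: 30.0
```

Run:
```python
from bp import *
s=sensors.observe();print(s["force"],s["ft_torque"],s["joint_pos"])
go([.4917,-.177,.193],.664)
```

```text
[ 1.64997375  0.3675159  -0.7013833 ] [-0.07546914 -0.20729503 -0.08589899] [ 0.0562973   0.46715304  0.36642226  1.83376697 -0.21170063  0.87775787
  0.96634304]
tcp [ 0.4918 -0.178   0.1922] yaw_y 0.4437 tilt [ 1.1e-03 -1.0e-04 -1.0e+00]
offset [ 0.002  0.001 -0.002] ang [ 0.002  0.001 -0.421]
```

Call:
drive_tool(
  offset=[
    [0, 0, 0],
    [0, 0, 0],
    [0, 0, 0],
    [0, 0, 0],
    [0, 0, 0],
  ],
  angular=[
    [0, 0, -0.2],
    [0, 0, -0.38],
    [0, 0, -0.42],
    [0, 0, -0.42],
    [0, 0, -0.42],
  ],
  gripper=[0, 0, 0, 0, 0],
)

```text
t: 11.4
tcp_pos: [0.4915, -0.1781, 0.1923]
orientation: [0.0, 0.438, 0.899, -0.0]
force: [2.0, -1.1, -1.1]
grip_width: 0.0122
finger_force: 30.0
```

Run:
```python
from bp import *
s=sensors.observe();print(s["force"],s["ft_torque"])
go([.4917,-.177,.193],.664)
p,R,im=shot("w6.png")
pt,_=vision.read_camera("top"); ps,_=vision.read_camera("scene")
A=cv2.resize(pt[185:275,330:430],(480,432),interpolation=cv2.INTER_CUBIC)
cv2.imwrite("pics/c6.png",np.vstack([cv2.resize(im,(480,300)),A[:300]]))
for c in("wrist","top","scene"):
  for n in("plug_near_top","plug_far_top","indicator","mirror_face","grip_bar","lens"):
    print(c,n,[(np.round(k["at"],4),round(k["confidence"],2)) for k in vision.tip_of(n,c)[:1]])
go([.4917,-.177,.193],.664)
```

```text
[ 2.03058553 -1.05204816 -1.12654047] [-0.21715556 -0.29211096 -0.01712542]
tcp [ 0.4915 -0.1781  0.1923] yaw_y 0.6636 tilt [ 6.e-04 -6.e-04 -1.e+00]
offset [ 0.002  0.002 -0.001] ang [ 0.     0.002 -0.001]
wrist plug_near_top [(array([ 0.4962, -0.1778,  0.0024]), 0.7)]
wrist plug_far_top []
wrist indicator []
wrist mirror_face [(array([ 0.4933, -0.1792,  0.1415]), 0.89)]
wrist grip_bar [(array([ 0.4886, -0.1771,  0.2136]), 0.56)]
wrist lens []
top plug_near_top [(array([0.5132, 0.1256, 0.1662]), 0.4)]
top plug_far_top [(array([0.5159, 0.1906, 0.1629]), 0.63)]
top indicator [(array([0.515 , 0.0963, 0.1459]), 0.67)]
top mirror_face [(array([ 0.4932, -0.1787,  0.1456]), 0.48)]
top grip_bar [(array([ 0.492 , -0.1795,  0.2103]), 0.59)]
top lens []
scene plug_near_top [(array([0.5124, 0.132 , 0.1613]), 0.49)]
scene plug_far_top [(array([0.5188, 0.1869, 0.1667]), 0.6)]
scene indicator [(array([0.5104, 0.0933, 0.1459]), 0.9)]
scene mirror_face [(array([ 0.4932, -0.1779,  0.1424]), 0.91)]
scene grip_bar [(array([ 0.491 , -0.1796,  0.2128]), 0.85)]
scene lens [(array([ 0.6825, -0.2129,  0.1461]), 0.98)]
tcp [ 0.4915 -0.1781  0.1922] yaw_y 0.6647 tilt [ 6.e-04 -5.e-04 -1.e+00]
offset [ 0.001  0.002 -0.002] ang [0.    0.001 0.001]
```

View pics/c6.png

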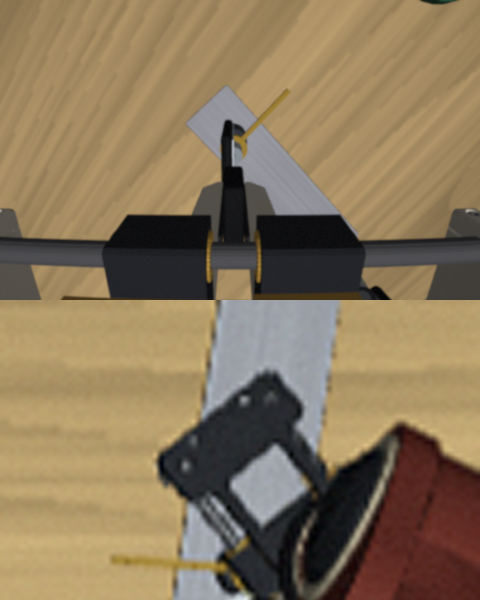

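The needle is visible in the wrist view, running from about (323,180) to (384,121) at full size. I'll measure its direction against the direction to the indicator.

Run:
```python
from bp import *
p,R=pose(); im=cv2.imread("pics/w6.png").astype(float)
a=np.array([330.,173]);b=np.array([380.,125.]);d=(b-a)/np.linalg.norm(b-a);n=np.array([-d[1],d[0]])
sat=cv2.GaussianBlur(im[...,2]-im[...,0],(0,0),.8)
pts=[]
for t in np.linspace(4,62,30):
    o=np.arange(-7,7.1,.25); q=(a+d*t+np.outer(o,n)).astype(np.float32)
    v=cv2.remap(sat.astype(np.float32),q[:,:1],q[:,1:],cv2.INTER_LINEAR).ravel()
    w=np.clip(v-np.median(v)-.5*(v.max()-np.median(v)),0,None)
    if v.max()-np.median(v)>15: pts.append(a+d*t+n*(w@o)/w.sum())
P=back(p,R,pts,.074)[:,:2].astype(np.float32)
vx,vy,x,y=cv2.fitLine(P,cv2.DIST_HUBER,0,.01,.01).ravel()
e=(P-[x,y])@[-vy,vx]
print(len(P),"angle",np.arctan2(vy,vx)%np.pi,"res",e.std(),"ends",P[0],P[-1])
for m in([.4918,-.178],): 
    print("offset of axis from line",(np.array(m)-[x,y])@[-vy,vx], "to indicator",np.arctan2(.0930+.178,.5117-.4918))
```

```text
30 angle 1.4879352 res 9.0245776e-05 ends [ 0.49264532 -0.15149975] [ 0.49641177 -0.10594969]
offset of axis from line -0.0012964113933079434 to indicator 1.497496153773832
```

```bash
python3 -c "
from rig import close_job; print(close_job())"
```

```text
the job is handed in; nothing more can be done
None
```

Both plugs are pressed home (fingertips stopped at 164 mm with about 25 N on each). The mirror is held at about 0.63 rad, its needle within about 0.5° of the indicator; the oil can, jar and screwdriver were not touched, and the job is handed in.

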